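# Lock the tube rack on the shaker with its square key

## Task

The orange tube rack must be locked on the shaker before a run. Take the yellow-handled key from its blue stand, push its square tip fully home into the square socket of the shaker's lock, and with it turn the lock clockwise (seen from above) to its stop. Then put the key back upright in the stand's hole, fully down, and leave the lock turned and the other things where they are.

Things in the scene. Friction and masses are not known exactly. Their poses are not given: they have to be found in the camera images.
- key: Loose upright key, 78 mm tall, 0.1 to 0.2 kg. Origin: underside of its tip; z up. Going up: steel square tip 14 x 14 mm (sides along x, y), 13 mm long, its lowest 4 mm tapering to 9 mm; round steel flange of diameter 36 mm at 13 to 18 mm; neck of diameter 14 mm; yellow flat handle at 34 to 78 mm, 42 mm long along x, 14 mm thick along y: grip across the 14 mm.
- socket (a point): Centre of the mouth of the lock's square socket, 89 mm above the table. The frame turns with the lock, z up; the socket's sides lie along its x and y. Socket 16 x 16 mm, 16 mm deep, in a raised 36 mm aluminium square within a round black knob of diameter 54 mm. Fully home, the key's flange rests on the square and the key's origin is 13 mm below this point.
- lock (a joint): Angle of the lock (rad): starts between 0 and 0.25 (open), grows as it turns clockwise seen from above, 1.2 at its stop (locked). It stays where it is left; about 0.06 N m turns it. At the stop its flat aluminium clamp finger, 78 mm long from the axis, points straight at the rack and lies over its foot, and the white mark on the black knob points at the red dot.
- shaker: White tube shaker fixed to the bench, 250 (x) x 220 mm (y), grey deck 65 mm above the table. Origin: on the table under its centre. The lock's axis is at x = -68 mm, y = 0; the orange rack with blue-capped tubes stands on the deck at x = 6 to 110 mm, up to 133 mm above the table.
- stand_hole (a point): Centre of the mouth of the round hole (diameter 26 mm, 20 mm deep) in the top of the blue key stand, a block of 80 (x) x 70 (y) x 30 mm fixed to the bench. Frame parallel to the stand; any turn of the key fits. Fully down, the key's flange rests on the stand's top and the key's origin is 13 mm below this point.
- red_rack: Bystander: red block rack for small tubes with yellow caps, 100 x 70 x 30 mm (36 mm with caps); origin under its centre.
- bottle: Bystander: white bottle with yellow label and black cap, diameter 62 mm, 140 mm tall; origin under its centre.
- tip_box: Bystander: blue tip box with a pale lid, 122 x 87 x 65 mm; origin under its centre.
Mind the look-alikes: they are no part of the job. Of the things that look like the part that bears stand_hole, take the one that is farthest to the robot's left at the start. What is shaped like the key but purple is not meant.

How it is judged:
By the outcome, as a careful person would: the job done as asked, in the order asked, and still so for the second after the job is handed in, with the robot touching nothing.
It also fails if it takes over 48 s, if anything falls off the work surface, if the arm or the gripper's body presses on something with over 40 N, if the wrist force passes 120 N, or if a joint passes its speed limit or range.

## Robot

A 7-joint arm with a two-finger parallel gripper is mounted at the origin on the work surface. World frame = base frame: x ahead of the robot, y to its left, z up, the work surface at z = 0. Lengths are in m, angles in rad, forces in N, time in s.
With the tool pointing down it reaches from about 0.4 to 0.875 m from the base axis. Payload 19.3 kg.
Tool frame: the origin (TCP) lies on the centre line of the jaws, within the pads' length; the fingertips stand 14 mm ahead of it and the grasp point (between the pads) lies 5 mm behind it; z points along the fingers, y is the line along which they close (so a half turn about z gives the same grasp; the last joint's range is limited). The gripper opens to 85 mm and grips with 20 to 120 N. Pads are 22 mm wide; open, the fingers measure 114 mm over their backs; the gripper's body (76 mm by 85 mm) begins 54 mm behind the grasp point. The pads swing forward as they close: fully open they stand 13 mm farther back than shut.
Start: joints at [-1.278, 0.521, -0.036, 1.599, 0.021, 1.021, -0.113], TCP at [0.222, 0.584, 0.245] pointing down, gripper open.
Joint ranges: [-2.91, 2.91], [-0.3, 2.13], [-1.5, 1.42], [0.17, 2.43], [-1.26, 4.41], [0.16, 1.93], [-2.52, 2.52]. Speed limits (rad/s): [1.89, 1.89, 2.39, 2.39, 3.01, 3.01, 3.01].

## Interface

Orientations are given as [roll, pitch, yaw] about the fixed x, y, z axes, in that order (R = Rz(yaw) Ry(pitch) Rx(roll)).
In Python, from workcell import bot, grab_frame, regions_of gives the robot as it stands. The module is installed in compiled form; this text tells all that it offers.
- The arm moves only by the tool play_rows, never from a script. Its argument "plan" is a list of rows, each a list of 3 entries, a list of its own where there are three numbers: the shift along the tool's x, y, z in units of 2.5 cm (1.0 is 2.5 cm), then the turn, a rotation vector about the tool's x, y, z in units of 0.15 rad (1.0 is 0.15 rad), then the closure, from -1 (fully open) to 1 (shut). In form: [[[tx, ty, tz], [rx, ry, rz], jaw], ...]. A call has 1 to 20 rows; each row shifts and turns the commanded pose from where the row before left it, along the tool's axes as they then stand; what a row does not reach is not made up. A row lasts 1/8 s, in which the tool goes at most 62.5 mm and 10.7 degrees, less where a joint would pass 70% of its speed; a pose out of reach is approached as far as the arm can. A call with a number of a shift or a turn outside -1 to 1 is refused whole. A call with a gripper value outside its range is refused whole. The fingers move at their own pace and stop on an object; "newtons" is the grip in N (left out, the last holds). Time passes only in rows, so rows that do not move let the fingers close. It gives the time, the measured TCP pose, the force, the opening and the grip force at its end, in the units of the state.
- bot.observe(): the state, without advancing time (a new reading comes with each control period).
- grab_frame(name): name is "scene" or "top"; returns a dict with "pixels" (384x512x3 uint8, red, green, blue), "depth" (384x512 float32, m along the optical axis (not along the pixel's ray), 0 where there is no reading), "camera_matrix" (3x3 intrinsics, pixels), "R" (3x3) and "t" (3): a world point X has camera coordinates R X + t. Camera axes: x right, y down, z forward; pixel columns grow to the right and rows downward; lengths in m; the calibration is good to about 2 mm. A picture is of the moment at which its call begins.
- bot.job_done(): hands the job in; it is judged then, once.
Trained networks look in the newest picture that a camera, given by its name, has taken for a name from the list of things; names that differ only in an ending like _2 or _b are one class to them, and where a whole thing is asked for, a point or a joint stands for the part that bears it (a point fixed in the world has none). Each returns a list of dicts, best first, with "p" (0 to 1); they miss things now and then, are a little off and sometimes report something else, mostly with a low value. They report only what shows in the picture. A call takes as long as a camera call. They do not tell look-alikes from the thing itself.
- regions_of(thing, camera): "mask" (384x512 bool, what is visible of it) and "box" ([left, top, right, bottom] in pixels, round what is visible of it).
The state is a dict: "clock": time; "qpos": joint angles; "qd": joint speeds; "joint_efforts": joint torques, N m; "position": TCP position; "tool_rot": TCP orientation; "force": force on the tool from outside, world axes, zero at the start; "moment": the same for the moment, N m; "grip_width": finger opening in m; "finger_force": force on a finger pad.
Only numpy, scipy, OpenCV 4.12 (cv2) and the standard library are available. Lean on these libraries where they do the work, as an engineer would, in place of code of your own. Each camera call takes 0.05 s, during which the arm holds its last target. There are 200 camera calls.

## Working session

There is one attempt and no reset: what is moved stays moved. The work goes in short steps, Python scripts to look and compute and a tool call to move; the robot and the scene stay as the last step left them, time stands still between calls to the robot, and variables do not carry over. Pictures are saved under pics/ and viewed, at most 11 in all, crops included, and the job is handed in when it is done.

Besides the shell and the picture viewer there is one more tool, called after "Request:" by a JSON object that holds its "method" and its "body". play_rows: Moves the arm, as the interface text tells. Its arguments: {"type":"object","properties":{"plan":{"type":"array"},"newtons":{"type":"number"}},"required":["plan"]}

```bash
mkdir -p pics; cat > h.py <<'E'
import numpy as np, cv2
from workcell import bot, grab_frame, regions_of
def cloud(f):
    K=f["camera_matrix"];d=f["depth"];v,u=np.indices(d.shape)
    c=np.stack([(u-K[0,2])/K[0,0]*d,(v-K[1,2])/K[1,1]*d,d],-1)
    w=(c-f["t"])@f["R"]; w[d==0]=np.nan
    return w
def save(f,n): cv2.imwrite(f"pics/{n}.png",f["pixels"][...,::-1])
E
python3 - <<'E'
from h import *
np.set_printoptions(precision=4,suppress=True)
ims=[]
for c in ("scene","top"):
    f=grab_frame(c);ims.append(f["pixels"]);w=cloud(f)
    np.savez(f"{c}.npz",**f,w=w)
    save(f,c)
    print(c,"cam",-f["R"].T@f["t"],f["R"][2])
    for n in ("key","socket","lock","stand_hole","shaker","red_rack","bottle","tip_box"):
        for r in regions_of(n,c):
            if r["p"]<.2: continue
            p=w[r["mask"]];p=p[~np.isnan(p[:,0])]
            if len(p)==0: continue
            print(n,round(r["p"],2),r["box"],len(p),"med",np.median(p,0),"lo",np.percentile(p,2,0),"hi",np.percentile(p,98,0))
print(bot.observe())
E
```

```text
scene cam [1.1734 0.8777 0.8737] [-0.437  -0.6768 -0.5924]
key 0.67 [213.9, 197.2, 317.0, 274.9] 4852 med [0.6923 0.1563 0.0659] lo [0.5241 0.0093 0.0147] hi [0.7806 0.2406 0.1329]
key 0.56 [203.6, 144.6, 215.9, 165.7] 137 med [ 0.6013 -0.3701  0.0651] lo [ 0.575  -0.4035  0.0277] hi [ 0.6186 -0.3595  0.0965]
key 0.45 [228.0, 145.6, 236.4, 164.1] 114 med [ 0.4985 -0.3701  0.049 ] lo [ 0.4786 -0.3903  0.0082] hi [ 0.511  -0.3571  0.0782]
key 0.28 [277.1, 206.4, 290.9, 229.4] 239 med [0.5873 0.1112 0.0839] lo [0.5602 0.0784 0.0702] hi [0.6037 0.1673 0.0909]
socket 0.49 [275.4, 206.9, 292.0, 230.1] 254 med [0.588  0.1097 0.0834] lo [0.5603 0.0767 0.0693] hi [0.6039 0.1671 0.0909]
lock 0.81 [271.9, 204.7, 294.3, 227.2] 244 med [0.5877 0.1081 0.0845] lo [0.5603 0.0763 0.0696] hi [0.6038 0.1637 0.0909]
stand_hole 0.75 [235.1, 134.8, 255.4, 153.5] 240 med [ 0.3787 -0.4387  0.0274] lo [ 0.3372 -0.4902  0.0026] hi [ 0.4169 -0.4153  0.0331]
stand_hole 0.66 [198.9, 154.6, 224.1, 169.7] 248 med [ 0.6119 -0.3492  0.026 ] lo [ 0.5635 -0.4139  0.0014] hi [ 0.6408 -0.3356  0.033 ]
stand_hole 0.55 [2
[... 2085 characters left out ...]
] lo [ 0.7526 -0.2426  0.015 ] hi [ 0.7991 -0.1882  0.1417]
tip_box 0.91 [89.9, 208.7, 123.3, 248.3] 1193 med [0.4691 0.4687 0.0633] lo [0.4106 0.4328 0.0067] hi [0.5294 0.5191 0.069 ]
{'clock': 0.9, 'qpos': array([-1.2782,  0.5214, -0.0363,  1.5995,  0.0212,  1.0211, -0.1128]), 'qd': array([ 0.0001, -0.0002,  0.0006, -0.001 ,  0.0002, -0.0001, -0.0009]), 'joint_efforts': array([ -0.0007, -92.6804,   1.9778, -37.0272,   0.018 ,   0.0015,
        -0.    ]), 'position': array([0.2218, 0.5843, 0.2453]), 'tool_rot': array([ 3.1416, -0.    ,  2.7787]), 'force': array([-0.1826,  0.2231, -0.1819]), 'moment': array([-0.0608,  0.0138, -0.0029]), 'finger_force': 0.0, 'grip_width': 0.08560725557786307}
```

View pics/scene.png

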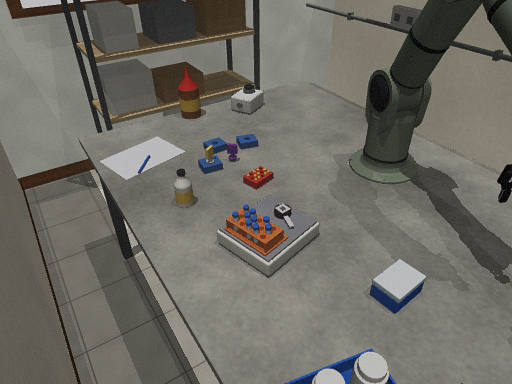

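View pics/top.png

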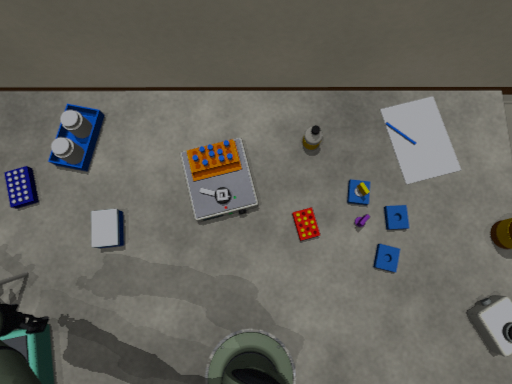

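The scene shows the key upright in the left-most blue stand, at top (360,190) and scene (210,155). The purple decoy is at top (362,221), the shaker at (220,180) and the lock at (222,195). Next I measure precisely.

```bash
python3 - <<'E'
from h import *
np.set_printoptions(precision=4,suppress=True)
T=dict(np.load("top.npz"));S=dict(np.load("scene.npz"))
def rect(p): 
    r=cv2.minAreaRect((p[:,:2]*1000).astype(np.float32)); return np.round(r[0],1),np.round(r[1],1),round(r[2],1)
for nm,f in (("top",T),("scene",S)):
    w=f["w"];px=f["pixels"].astype(int);hsv=cv2.cvtColor(f["pixels"],cv2.COLOR_RGB2HSV)
    x,y,z=w[...,0],w[...,1],w[...,2]
    def sel(c,r): return (abs(x-c[0])<r)&(abs(y-c[1])<r)
    near=sel((.598,-.375),.07)
    blue=near&(z>.026)&(z<.037)&(hsv[...,0]>100)&(hsv[...,0]<130)&(hsv[...,1]>120)
    print(nm,"stand top",blue.sum(),rect(w[blue]),np.median(z[blue]))
    yel=near&(hsv[...,0]>18)&(hsv[...,0]<35)&(hsv[...,1]>120)&(z>.04)
    print("key yellow",yel.sum(),np.nanmax(z[yel]))
    t=yel&(z>.089); print(" top",t.sum(),w[t].mean(0),rect(w[t]),w[t])
    n2=sel((.59,.105),.1)
    al=n2&(z>.0865)&(z<.094)
    print("z>.0865",al.sum(),w[al].mean(0),rect(w[al]),np.unique(np.round(z[al],3),return_counts=True))
    dk=sel((.635,.105),.2)&(z>.061)&(z<.069)&(hsv[...,1]<60)
    print("deck",dk.sum(),rect(w[dk]),np.median(z[dk]))
    og=sel((.65,.105),.2)&(z>.07)&(hsv[...,0]<16)&(hsv[...,1]>150)
    print("orange",og.sum(),rect(w[og]),w[og].mean(0), w[og][:,2].max())
a=cv2.resize(T["pixels"][130:230,170:270],(400,400),interpolation=cv2.INTER_CUBIC)
b=cv2.resize(T["pixels"][170:270,340:415][:,:],(300,400),interpolation=cv2.INTER_CUBIC)
c=cv2.resize(S["pixels"][190:240,250:300],(200,200),interpolation=cv2.INTER_CUBIC)
d=cv2.resize(S["pixels"][130:180,195:245],(200,200),interpolation=cv2.INTER_CUBIC)
m=np.hstack([a,b[:, :],np.vstack([c,d])[:, :100*1]]) if 0 else np.hstack([cv2.resize(np.hstack([a,b]),(600,343)),np.vstack([cv2.resize(c,(171,171)),cv2.resize(d,(171,172))])])
cv2.imwrite("pics/crop.png",m[...,::-1])
E
```

```text
top stand top 266 (array([ 597.5, -378.9]), array([68.4, 80.7]), 83.7) 0.02966337336251925
key yellow 90 0.09909575970903735
 top 48 [ 0.5958 -0.3786  0.094 ] (array([ 596.3, -378. ]), array([40. , 12.8]), 33.2) [[ 0.6129 -0.3668  0.0895]
 [ 0.6124 -0.3695  0.0916]
 [ 0.6118 -0.372   0.0943]
 [ 0.6116 -0.3752  0.0949]
 [ 0.6091 -0.3661  0.0913]
 [ 0.6085 -0.3687  0.0936]
 [ 0.6084 -0.3718  0.0942]
 [ 0.6088 -0.3757  0.0922]
 [ 0.608  -0.378   0.0958]
 [ 0.6048 -0.3681  0.0952]
 [ 0.6053 -0.3721  0.0927]
 [ 0.6043 -0.374   0.0975]
 [ 0.6051 -0.3784  0.0938]
 [ 0.6025 -0.3693  0.09  ]
 [ 0.6017 -0.3715  0.094 ]
 [ 0.6014 -0.3744  0.0954]
 [ 0.6005 -0.3766  0.0991]
 [ 0.6008 -0.3803  0.0979]
 [ 0.5987 -0.3718  0.0922]
 [ 0.5981 -0.3744  0.0948]
 [ 0.5992 -0.3791  0.0898]
 [ 0.5986 -0.3817  0.0924]
 [ 0.5978 -0.3839  0.0961]
 [ 0.5958 -0.3723  0.0899]
 [ 0.5946 -0.374   0.0952]
 [ 0.5959 -0.3791  0.0891]
 [ 0.5945 -0.3804  0.0959]
 [ 0.5948 -0.3842  0.0942]
 [ 0.5915 -0.3742  0.094 ]
 [ 0.5925 -0.3788  0.0894]
 [ 0.5915 -0.3808  0.0941]
 [ 0.5914 -0.3839  0.0945]
 [ 0.5915 -0.3875  0.093
[... 1370 characters left out ...]
7 ]
 [ 0.5966 -0.3667  0.0951]
 [ 0.5895 -0.3726  0.09  ]
 [ 0.6118 -0.3719  0.093 ]
 [ 0.6073 -0.3724  0.0913]
 [ 0.6056 -0.3667  0.0935]
 [ 0.6009 -0.3676  0.0915]
 [ 0.6168 -0.3711  0.0904]
 [ 0.6156 -0.3643  0.0934]
 [ 0.611  -0.3651  0.0914]
 [ 0.6075 -0.3633  0.0912]
 [ 0.6165 -0.3632  0.0896]
 [ 0.6129 -0.3619  0.0891]]
z>.0865 118 [0.5932 0.1138 0.0888] (array([617.3, 145.4]), array([177.5,  50.9]), 53.0) (array([0.087, 0.088, 0.089, 0.09 , 0.091, 0.092, 0.093]), array([28, 30, 23, 17, 12,  6,  2]))
deck 1398 (array([643.6, 111.7]), array([239.8, 208.7]), 14.4) 0.0651846030719304
orange 980 (array([705.5, 129.1]), array([101.6, 172.3]), 18.2) [0.7131 0.1515 0.0946] 0.1284126213616043
```

View pics/crop.png

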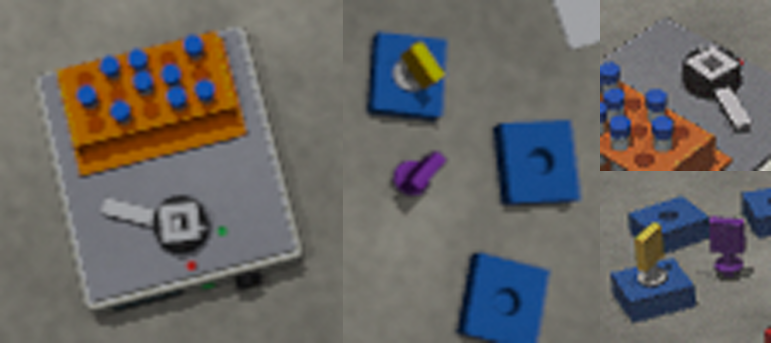

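The crop shows the lock's finger at (105,207) to (180,222), the red dot at (192,265) and the key handle upright in its stand. Next I fit the lock's square and finger on rectified views.

```bash
cat > rect.py <<'E'
from h import *
from scipy.optimize import differential_evolution
def rectify(f,c,z,half=.09,mm=.0005):
    n=int(2*half/mm); i,j=np.indices((n,n))
    X=np.stack([c[0]+half-i*mm,c[1]+half-j*mm,np.full((n,n),z)],-1)  # up=+x,left=+y
    p=(X@f["R"].T+f["t"])@f["camera_matrix"].T
    m=(p[...,:2]/p[...,2:]).astype(np.float32)
    return cv2.remap(f["pixels"],m[...,0],m[...,1],cv2.INTER_CUBIC),X
def fit(img,X,c):
    g=cv2.cvtColor(img,cv2.COLOR_RGB2GRAY).astype(float)[::2,::2];X=X[::2,::2]
    def cost(v):
        dx,dy=X[...,0]-v[0],X[...,1]-v[1];r=np.hypot(dx,dy)
        a=dx*np.cos(v[2])+dy*np.sin(v[2]);b=-dx*np.sin(v[2])+dy*np.cos(v[2]);m=np.maximum(abs(a),abs(b))
        T=((m<.018)&(m>.008)).astype(float);T=cv2.GaussianBlur(T,(0,0),1.2)
        k=r<.0255
        return -np.corrcoef(T[k],g[k])[0,1]
    return differential_evolution(cost,[(c[0]-.012,c[0]+.012),(c[1]-.012,c[1]+.012),(-.785,.785)],seed=1,maxiter=60,popsize=12)
E
python3 - <<'E'
from rect import *
ims=[]
for nm in ("top","scene"):
    f=dict(np.load(nm+".npz"));c=(.575,.092)
    img,X=rectify(f,c,.089); r=fit(img,X,c); print(nm,r.x.round(4),np.degrees(r.x[2]).round(1),r.fun)
    img2,_=rectify(f,c,.075); 
    for im in (img,img2): ims.append(im)
cv2.imwrite("pics/rect.png",np.vstack([np.hstack(ims[:2]),np.hstack(ims[2:])])[:,:,::-1][60:660])
E
```

```text
top [0.5762 0.0906 0.1181] 6.8 -0.8785754205082505
scene [0.577  0.0934 0.1023] 5.9 -0.934680598539217
```

View pics/rect.png

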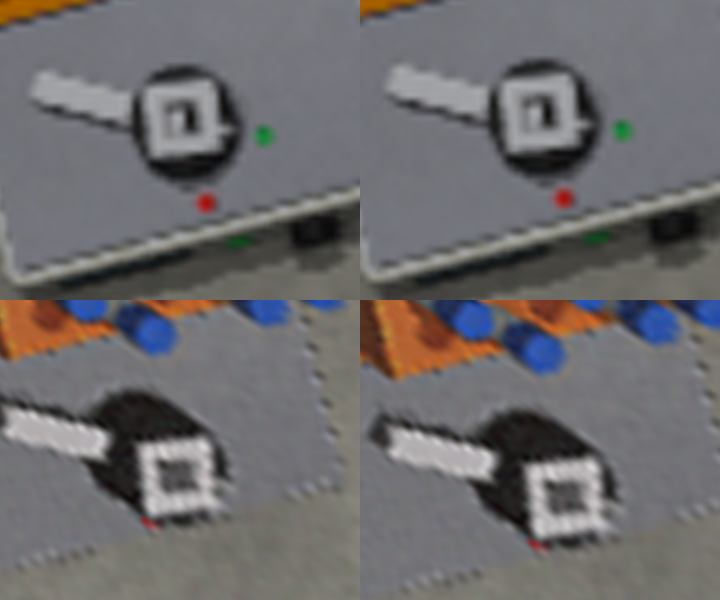

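Request:
{"method": "play_rows", "body": {"plan": [[[-0.9, -1, 0], [0, 0, 0], -1], [[-0.9, -1, 0], [0, 0, 0], -1], [[-0.9, -1, 0], [0, 0, 0], -1], [[-0.9, -1, 0], [0, 0, 0], -1], [[-0.9, -1, 0], [0, 0, 0], -1], [[-0.9, -1, 0], [0, 0, 0], -1], [[-0.9, -1, 0], [0, 0, 0], -1], [[-0.9, -1, 0], [0, 0, 0], -1], [[-0.9, -1, 0], [0, 0, 0], -1], [[-0.9, -1, 0], [0, 0, 0], -1], [[-0.9, -1, 0], [0, 0, 0], -1], [[-0.9, -1, 0], [0, 0, 0], -1], [[-0.9, -1, 0], [0, 0, 0], -1], [[-0.9, -1, 0], [0, 0, 0], -1], [[-0.9, -1, 0], [0, 0, 0], -1], [[-0.9, -1, 0], [0, 0, 0], -1], [[-0.9, -1, 0], [0, 0, 0], -1], [[-0.9, -1, 0], [0, 0, 0], -1]]}}

```text
clock: 3.15
position: [0.4411, 0.0189, 0.2455]
tool_rot: [3.141, 0.0, 2.779]
force: [1.0, 0.6, 0.1]
grip_width: 0.0852
finger_force: 0.0
```

The rectified views show the alu square at (183,117) with yaw about 6°. The finger points at about 77° and the red dot is at (207,203). Both cameras put the socket at about (0.5766, 0.092), so I go on to the key.

Request:
{"method": "play_rows", "body": {"plan": [[[-0.9, -1, 0], [0, 0, 0], -1], [[-0.9, -1, 0], [0, 0, 0], -1], [[-0.9, -1, 0], [0, 0, 0], -1], [[-0.9, -1, 0], [0, 0, 0], -1], [[-0.9, -1, 0], [0, 0, 0], -1], [[-0.9, -1, 0], [0, 0, 0], -1], [[-0.9, -1, 0], [0, 0, 0], -1], [[-0.9, -1, 0], [0, 0, 0], -1], [[-0.9, -1, 0], [0, 0, 0], -1], [[-0.9, -1, 0], [0, 0, 0], -1], [[-0.86, -1, 0], [0, 0, 0], -1], [[-0.8, -0.87, 0], [0, 0, 0], -1], [[-0.8, -0.7, 0], [0, 0, 0], -1]]}}

```text
clock: 4.78
position: [0.5972, -0.3767, 0.2452]
tool_rot: [-3.142, -0.0, 2.778]
force: [1.0, 0.0, -0.3]
grip_width: 0.0851
finger_force: 0.0
```

Request:
{"method": "play_rows", "body": {"plan": [[[0, 0, 0.3], [0, 0, 1], -1], [[0, 0, 0.3], [0, 0, 1], -1], [[0, 0, 0.3], [0, 0, 1], -1], [[0, 0, 0.3], [0, 0, 1], -1], [[0, 0, 0.3], [0, 0, 1], -1], [[0, 0, 0.3], [0, 0, 1], -1], [[0, 0, 0.3], [0, 0, 1], -1], [[0, 0, 0.3], [0, 0, 1], -1], [[0, 0, 0.3], [0, 0, 1], -1], [[0, 0, 0.3], [0, 0, 1], -1], [[0, 0, 0.3], [0, 0, 1], -1], [[0, 0, 0.3], [0, 0, 1], -1], [[0, 0, 0.2], [0, 0, 1], -1], [[0, 0, 0], [0, 0, 1], -1], [[0, 0, 0], [0, 0, 0.77], -1], [[0, 0, 0], [0, 0, 0], -1]]}}

```text
clock: 6.78
position: [0.5971, -0.3754, 0.15]
tool_rot: [-3.141, 0.001, 0.564]
force: [-0.0, 0.0, 0.4]
grip_width: 0.0853
finger_force: 0.0
```

```bash
python3 - <<'E'
from h import *
s=bot.observe();p=s["position"];y=s["tool_rot"][2];print(s["clock"],p,s["tool_rot"],s["qpos"].round(2))
def tool(dx,dy): return ((dx*np.cos(y)+dy*np.sin(y))/.025,(dx*np.sin(y)-dy*np.cos(y))/.025)
print(tool(.5973-p[0],-.3763-p[1]),(p[2]-.075)/.025)
ims=[]
for c,b in (("top",(140,240,310,410)),("scene",(90,190,160,260))):
    f=grab_frame(c); ims.append(cv2.resize(f["pixels"][b[0]:b[1],b[2]:b[3]],(400,400),interpolation=cv2.INTER_CUBIC))
cv2.imwrite("pics/ab.png",np.hstack(ims)[...,::-1])
E
```

```text
6.775 [ 0.59713096 -0.37540232  0.15002903] [-3.14136915e+00  5.05451622e-04  5.64259661e-01] [ 0.04  0.91  0.81  1.47 -0.71  1.07 -0.  ]
(np.float64(-0.013489408398624034), np.float64(0.033957090627838894)) 3.0011610150353776
```

View pics/ab.png

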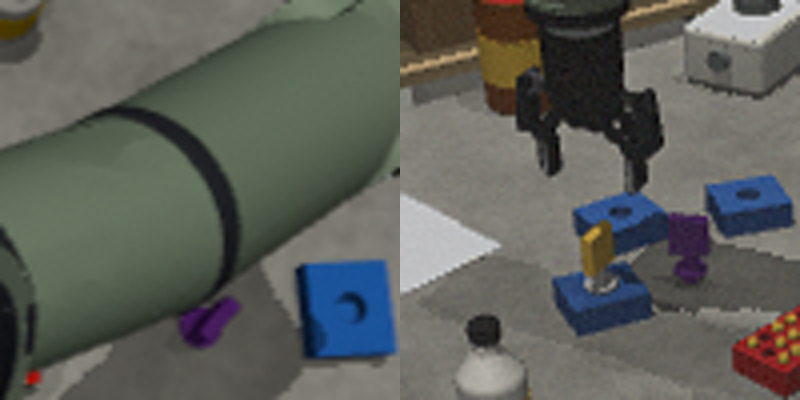

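The gripper is over the key (scene crop, key at (597,250)), and the purple one is clear of the fingers. I descend and grip.

Request:
{"method": "play_rows", "body": {"plan": [[[0, 0, 0.6], [0, 0, 0], -1], [[0, 0, 0.6], [0, 0, 0], -1], [[0, 0, 0.6], [0, 0, 0], -1], [[0, 0, 0.5], [0, 0, 0], -1], [[0, 0, 0.4], [0, 0, 0], -1], [[0, 0, 0.3], [0, 0, 0], -1], [[0, 0, 0], [0, 0, 0], 0.2], [[0, 0, 0], [0, 0, 0], 0.5], [[0, 0, 0], [0, 0, 0], 0.7], [[0, 0, 0], [0, 0, 0], 1], [[0, 0, 0], [0, 0, 0], 1], [[0, 0, 0], [0, 0, 0], 1]], "newtons": 60}}

```text
clock: 8.38
position: [0.597, -0.3755, 0.0753]
tool_rot: [-3.141, 0.0, 0.563]
force: [-0.2, 0.2, 0.1]
grip_width: 0.0131
finger_force: 61.1
```

Request:
{"method": "play_rows", "body": {"plan": [[[0, 0, -0.3], [0, 0, 0], 1], [[0, 0, -0.5], [0, 0, 0], 1], [[0, 0, -0.8], [0, 0, 0], 1], [[0, 0, -1], [0, 0, 0], 1], [[0, 0, -1], [0, 0, 0], 1], [[0, 0, -1], [0, 0, 0], 1], [[0, 0, -1], [0, 0, 0], 1], [[0, 0, -0.8], [0, 0, 0], 1], [[0, 0, -0.4], [0, 0, 0], 1], [[0.3, -0.5, 0], [0, 0, 0], 1]]}}

```text
clock: 9.62
position: [0.5963, -0.3615, 0.2457]
tool_rot: [3.141, 0.0, 0.562]
force: [1.5, -1.1, -1.6]
grip_width: 0.0133
finger_force: 61.1
```

Request:
{"method": "play_rows", "body": {"plan": [[[0.57, -1, 0], [0, 0, 0], 1], [[0.57, -1, 0], [0, 0, 0], 1], [[0.57, -1, 0], [0, 0, 0], 1], [[0.57, -1, 0], [0, 0, 0], 1], [[0.57, -1, 0], [0, 0, 0], 1], [[0.57, -1, 0], [0, 0, 0], 1], [[0.57, -1, 0], [0, 0, 0], 1], [[0.57, -1, 0], [0, 0, 0], 1], [[0.57, -1, 0], [0, 0, 0], 1], [[0.57, -1, 0], [0, 0, 0], 1], [[0.57, -1, 0], [0, 0, 0], 1], [[0.57, -1, 0], [0, 0, 0], 1], [[0.57, -1, 0], [0, 0, 0], 1], [[0.57, -1, 0], [0, 0, 0], 1], [[0.57, -1, 0], [0, 0, 0], 1], [[0.44, -0.75, 0], [0, 0, 0], 1]]}}

```text
clock: 11.62
position: [0.5756, 0.0939, 0.2445]
tool_rot: [-3.141, 0.001, 0.565]
force: [-0.6, -0.7, -2.2]
grip_width: 0.0133
finger_force: 61.1
```

Request:
{"method": "play_rows", "body": {"plan": [[[0, 0, 0], [0, 0, -0.9], 1], [[0, 0, 0], [0, 0, -0.9], 1], [[0, 0, 0], [0, 0, -0.9], 1], [[0, 0, 0], [0, 0, -0.9], 1], [[0, 0, 0], [0, 0, -0.9], 1], [[0, 0, 0], [0, 0, -0.9], 1], [[0, 0, 0], [0, 0, -0.9], 1], [[0, 0, 0], [0, 0, -0.9], 1], [[0, 0, 0], [0, 0, -0.25], 1], [[0, 0, 0], [0, 0, 0], 1]]}}

```text
clock: 12.88
position: [0.5763, 0.0919, 0.2451]
tool_rot: [-3.141, -0.0, 1.679]
force: [-0.1, 0.5, -1.3]
grip_width: 0.0128
finger_force: 61.1
```

```bash
cat > look.py <<'E'
from h import *
s=bot.observe();p=s["position"];y=s["tool_rot"][2];print(s["clock"],p,s["tool_rot"],s["qpos"].round(2),s["grip_width"],s["force"].round(1))
def tool(dx,dy): return ((dx*np.cos(y)+dy*np.sin(y))/.025,(dx*np.sin(y)-dy*np.cos(y))/.025)
E
python3 - <<'E'
from look import *
np.set_printoptions(precision=4,suppress=True)
print(tool(.5766-p[0],.092-p[1]))
ims=[]
for c in ("top","scene"):
    f=grab_frame(c);np.savez("k_"+c,**f);w=cloud(f)
    hsv=cv2.cvtColor(f["pixels"],cv2.COLOR_RGB2HSV)
    k=(abs(w[...,0]-p[0])<.06)&(abs(w[...,1]-p[1])<.06)&(w[...,2]>.17)&(w[...,2]<p[2]+.03)
    ye=k&(hsv[...,0]>15)&(hsv[...,0]<38)&(hsv[...,1]>100)
    st=k&(w[...,2]<.222)
    print(c,"yellow",ye.sum(), "steel",st.sum())
    if ye.sum(): print(np.median(w[ye],0),np.percentile(w[ye],[3,97],0))
    if st.sum(): print(np.median(w[st],0),np.percentile(w[st],[3,97],0))
    cc=f["R"]@np.array([p[0],p[1],.19])+f["t"];uv=f["camera_matrix"]@cc;u,v=(uv[:2]/uv[2]).astype(int);print(u,v)
    ims.append(cv2.resize(f["pixels"][v-40:v+60,u-50:u+50],(400,400),interpolation=cv2.INTER_CUBIC))
cv2.imwrite("pics/hold.png",np.hstack(ims)[...,::-1])
E
```

```text
12.875 [0.57632234 0.09194974 0.24512991] [-3.14126668e+00 -2.85889317e-05  1.67866066e+00] [-0.74  0.55  0.7   1.74 -0.41  1.01  0.23] 0.012836669869679327 [-0.1  0.5 -1.3]
(np.float64(0.0008032566666258535), np.float64(0.011258170418339035))
top yellow 6 steel 9
[0.5705 0.0704 0.2485] [[0.569  0.0692 0.2323]
 [0.5743 0.074  0.2627]]
[0.5662 0.077  0.2049] [[0.5611 0.0741 0.2029]
 [0.5729 0.0801 0.2074]]
218 187
scene yellow 79 steel 77
[0.5782 0.1115 0.2466] [[0.5689 0.0963 0.2244]
 [0.5832 0.1156 0.2655]]
[0.5816 0.0998 0.2055] [[0.5626 0.079  0.1951]
 [0.5931 0.1109 0.2188]]
283 181
```

View pics/hold.png

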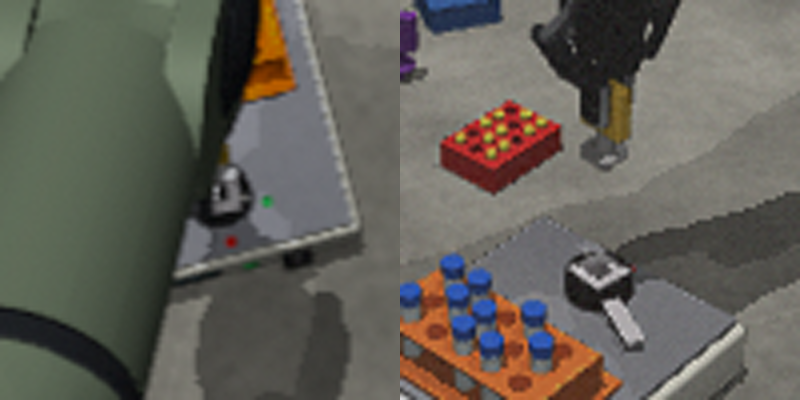

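The scene crop shows the key held upright above the lock. The grasp offset is about 1 mm, so I descend to just above the socket.

Request:
{"method": "play_rows", "body": {"plan": [[[0, 0, 0.5], [0, 0, 0], 1], [[0, 0, 0.7], [0, 0, 0], 1], [[0, 0, 0.7], [0, 0, 0], 1], [[0, 0, 0.7], [0, 0, 0], 1], [[0, 0, 0.6], [0, 0, 0], 1], [[0, 0, 0.36], [0, 0, 0], 1], [[0, 0, 0.2], [0, 0, 0], 1], [[0, 0, 0], [0, 0, 0], 1]]}}

```text
clock: 13.98
position: [0.5766, 0.0919, 0.1513]
tool_rot: [-3.142, 0.0, 1.681]
force: [0.8, 0.2, -1.9]
grip_width: 0.0132
finger_force: 61.1
```

```bash
python3 - <<'E'
from look import *
np.set_printoptions(precision=4,suppress=True)
f=grab_frame("scene");w=cloud(f);np.savez("d_scene",**f)
k=(abs(w[...,0]-p[0])<.05)&(abs(w[...,1]-p[1])<.05)
zo=p[2]-.0583
hsv=cv2.cvtColor(f["pixels"],cv2.COLOR_RGB2HSV)
fl=k&(w[...,2]>zo+.0155)&(w[...,2]<zo+.0205)&(hsv[...,1]<60); q=w[fl]
print("flange",fl.sum(),q.mean(0),q.min(0),q.max(0))
ye=k&(hsv[...,0]>15)&(hsv[...,0]<38)&(hsv[...,1]>100)&(w[...,2]>zo+.03);q=w[ye];print("yel",ye.sum(),q.min(0),q.max(0))
sq=k&(w[...,2]>.086)&(w[...,2]<.0915);q=w[sq];print("sq",sq.sum(),q.min(0),q.max(0))
cc=f["R"]@np.array([p[0],p[1],.1])+f["t"];uv=f["camera_matrix"]@cc;u,v=(uv[:2]/uv[2]).astype(int);print(u,v)
im=f["pixels"].copy()
# overlay model: flange circles and tip square at hypothesised TCP, socket square at scene fit
big=cv2.resize(im[v-30:v+20,u-25:u+25],(600,600),interpolation=cv2.INTER_CUBIC)
def prj(X): a=(np.asarray(X)@f["R"].T+f["t"])@f["camera_matrix"].T; a=a[:,:2]/a[:,2:]; return np.int32(((a-[u-25,v-30])+.5)*12-.5)
b=np.array([.577-.5766,.0934-.092]) # scene bias
t=np.linspace(0,2*np.pi,60)
for z in (.013,.018): cv2.polylines(big,[prj(np.c_[p[0]+b[0]+.018*np.cos(t),p[1]+b[1]+.018*np.sin(t),0*t+zo+z])],True,(255,0,0),1)
for h,c0,z,yw in ((.018,(.577,.0934),.089,.108),(.007,(p[0]+b[0],p[1]+b[1]),zo+.004,y)):
    c,s_=np.cos(yw),np.sin(yw);R=np.array([[c,-s_],[s_,c]])
    cs=(np.array([[1,1],[1,-1],[-1,-1],[-1,1]])*h)@R.T+c0
    cv2.polylines(big,[prj(np.c_[cs,np.full(4,z)])],True,(0,255,0),1)
cv2.imwrite("pics/ov.png",big[...,::-1])
E
```

```text
13.975 [0.57655347 0.09185171 0.15125634] [-3.14157661e+00  3.77744584e-05  1.68069095e+00] [-0.67  0.66  0.62  1.82 -0.51  0.82  0.31] 0.013171939616303299 [ 0.8  0.2 -1.9]
flange 44 [0.5795 0.0973 0.111 ] [0.5618 0.0759 0.1085] [0.5926 0.1115 0.1133]
yel 72 [0.5564 0.0939 0.1294] [0.5842 0.117  0.1721]
sq 95 [0.551  0.0706 0.0861] [0.6045 0.1235 0.0913]
282 204
```

View pics/ov.png

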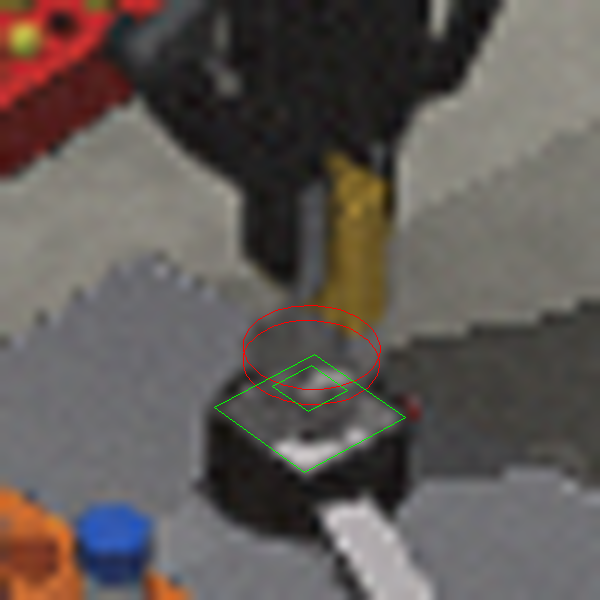

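The overlay shows the key's flange centred over the socket, with the square outline at (215..405, 355..470). I insert gently.

Request:
{"method": "play_rows", "body": {"plan": [[[0, 0, 0.1], [0, 0, 0], 1], [[0, 0, 0.1], [0, 0, 0], 1], [[0, 0, 0.1], [0, 0, 0], 1], [[0, 0, 0.1], [0, 0, 0], 1]]}}

```text
clock: 14.52
position: [0.5767, 0.0919, 0.1412]
tool_rot: [3.141, -0.0, 1.681]
force: [0.6, 0.2, -0.9]
grip_width: 0.013
finger_force: 61.2
```

Request:
{"method": "play_rows", "body": {"plan": [[[0, 0, 0.1], [0, 0, 0], 1], [[0, 0, 0.1], [0, 0, 0], 1], [[0, 0, 0.08], [0, 0, 0], 1], [[0, 0, 0.04], [0, 0, 0], 1], [[0, 0, 0], [0, 0, 0], 1]]}}

```text
clock: 15.15
position: [0.5768, 0.0919, 0.134]
tool_rot: [3.141, -0.001, 1.681]
force: [-2.6, 0.7, 14.2]
grip_width: 0.0131
finger_force: 63.5
```

Request:
{"method": "play_rows", "body": {"plan": [[[0, 0, 0], [0, 0, 0.3], 1], [[0, 0, 0], [0, 0, 0.5], 1], [[0, 0, 0], [0, 0, 0.6], 1], [[0, 0, 0], [0, 0, 0.6], 1], [[0, 0, 0], [0, 0, 0.6], 1], [[0, 0, 0], [0, 0, 0.6], 1], [[0, 0, 0], [0, 0, 0.6], 1], [[0, 0, 0], [0, 0, 0.6], 1], [[0, 0, 0], [0, 0, 0.6], 1], [[0, 0, 0], [0, 0, 0.6], 1], [[0, 0, 0], [0, 0, 0.6], 1], [[0, 0, 0], [0, 0, 0.4], 1], [[0, 0, 0], [0, 0, 0], 1]]}}

```text
clock: 16.77
position: [0.5772, 0.0921, 0.1341]
tool_rot: [3.141, -0.002, 0.69]
force: [-0.2, 1.9, 13.0]
grip_width: 0.0132
finger_force: 63.4
```

```bash
python3 -c "
from look import *
print(s['moment'].round(3))"
```

```text
16.775 [0.57721297 0.09211293 0.13405418] [ 3.14095069e+00 -1.53397451e-03  6.89948071e-01] [-0.81  0.79  0.85  1.83 -0.76  0.88 -0.46] 0.013227120935539766 [-0.2  1.9 13. ]
[ 0.309  0.018 -0.016]
```

Request:
{"method": "play_rows", "body": {"plan": [[[0, 0, 0], [0, 0, 0.4], 1], [[0, 0, 0], [0, 0, 0.4], 1], [[0, 0, 0], [0, 0, 0.3], 1], [[0, 0, 0], [0, 0, 0.2], 1], [[0, 0, 0], [0, 0, 0], 1]]}}

```text
clock: 17.4
position: [0.5774, 0.0918, 0.1341]
tool_rot: [3.141, -0.002, 0.495]
force: [1.6, -0.6, 11.2]
grip_width: 0.0132
finger_force: 63.0
```

```bash
python3 - <<'E'
from look import *
print(s['moment'].round(3))
f=grab_frame("scene")
cc=f["R"]@np.array([p[0]+.02,p[1],.1])+f["t"];uv=f["camera_matrix"]@cc;u,v=(uv[:2]/uv[2]).astype(int)
cv2.imwrite("pics/turn.png",cv2.resize(f["pixels"][v-30:v+30,u-40:u+40],(800,600),interpolation=cv2.INTER_CUBIC)[...,::-1])
# fingers: direction of bright metal at deck-ish height
w=cloud(f);m=(abs(w[...,2]-.0775)<.006)&(np.hypot(w[...,0]-.577,w[...,1]-.0934)<.085)&(np.hypot(w[...,0]-.577,w[...,1]-.0934)>.032)&(f["pixels"].min(-1)>130)&(np.ptp(f["pixels"].astype(int),axis=-1)<30)
q=w[m];print(len(q),np.degrees(np.arctan2(q[:,1]-.0934,q[:,0]-.577)).mean() if len(q) else 0)
E
```

```text
17.4 [0.57736213 0.09177475 0.13405964] [ 3.14076025e+00 -1.74454636e-03  4.95206949e-01] [-0.83  0.81  0.9   1.84 -0.81  0.91 -0.62] 0.013213966457286994 [ 1.6 -0.6 11.2]
[-0.079 -0.406 -0.042]
31 15.267388544148677
```

View pics/turn.png

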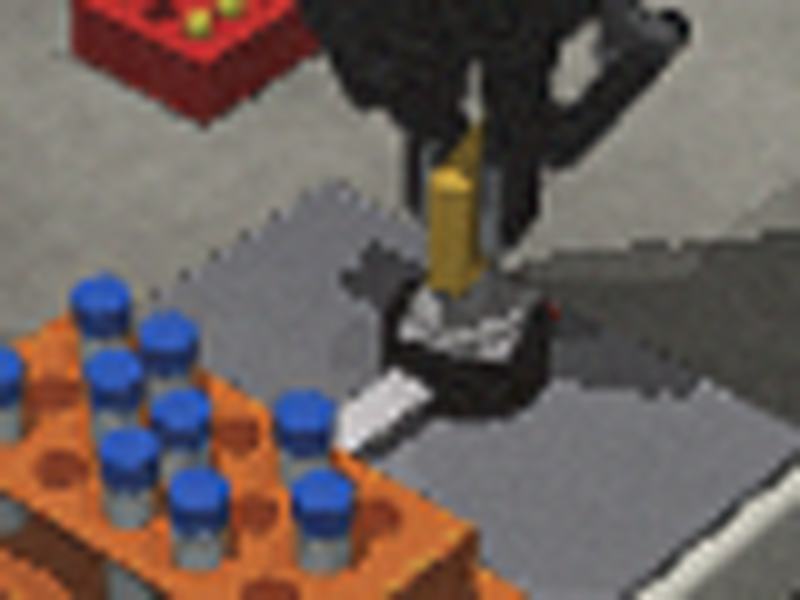

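The lock's clamp finger ((385,405)) now points at the rack. I keep turning in small steps until the stop shows in the moment.

Request:
{"method": "play_rows", "body": {"plan": [[[0, 0, 0], [0, 0, 0.2], 1], [[0, 0, 0], [0, 0, 0.2], 1], [[0, 0, 0], [0, 0, 0], 1]]}}

```text
clock: 17.82
position: [0.5776, 0.0918, 0.1341]
tool_rot: [3.14, -0.002, 0.435]
force: [3.9, -0.6, 8.9]
grip_width: 0.0131
finger_force: 62.8
```

```bash
python3 - <<'E'
from look import *
print(s['moment'].round(3))
E
```

```text
17.825 [0.5776324  0.09176008 0.13411443] [ 3.14049035e+00 -2.29633283e-03  4.35314598e-01] [-0.84  0.82  0.92  1.84 -0.82  0.92 -0.67] 0.013098694833568372 [ 3.9 -0.6  8.9]
[-0.137 -0.796  0.055]
```

Request:
{"method": "play_rows", "body": {"plan": [[[0, 0, 0], [0, 0, 0.2], 1], [[0, 0, 0], [0, 0, 0.2], 1], [[0, 0, 0], [0, 0, 0], 1]]}}

```text
clock: 18.2
position: [0.5776, 0.0918, 0.1341]
tool_rot: [3.141, -0.002, 0.376]
force: [2.8, -0.3, 8.4]
grip_width: 0.0134
finger_force: 62.8
```

```bash
cat > mz.py <<'E'
from look import *
print(s['moment'].round(3))
f=grab_frame("scene");w=cloud(f);r=np.hypot(w[...,0]-.577,w[...,1]-.0934)
m=(abs(w[...,2]-.0775)<.006)&(r<.085)&(r>.032)&(f["pixels"].min(-1)>130)&(np.ptp(f["pixels"].astype(int),axis=-1)<30)
q=w[m];print(len(q),np.degrees(np.arctan2(q[:,1]-.0934,q[:,0]-.577)).mean() if len(q) else 0)
E
python3 mz.py
```

```text
18.2 [0.57763803 0.09178334 0.13411965] [ 3.14063044e+00 -2.36601230e-03  3.75511294e-01] [-0.84  0.83  0.93  1.84 -0.83  0.92 -0.72] 0.013354726741444198 [ 2.8 -0.3  8.4]
[-0.066 -0.857  0.246]
30 14.94684240194374
```

Request:
{"method": "play_rows", "body": {"plan": [[[0, 0, 0], [0, 0, 0.25], 1], [[0, 0, 0], [0, 0, 0], 1]]}}

```text
clock: 18.5
position: [0.5776, 0.0918, 0.1341]
tool_rot: [3.141, -0.002, 0.338]
force: [3.9, -0.6, 9.5]
grip_width: 0.0137
finger_force: 62.8
```

```bash
python3 mz.py
```

```text
18.5 [0.57763505 0.09177634 0.13409562] [ 3.14065856e+00 -2.33481744e-03  3.38048077e-01] [-0.85  0.83  0.94  1.84 -0.84  0.93 -0.75] 0.01373902988124064 [ 3.9 -0.6  9.5]
[-0.127 -0.867  0.371]
32 15.245438478622535
```

The stop is reached (moment 0.37 N m, finger angle no longer changing). I ease off, turn back within the socket's play, and withdraw.

Request:
{"method": "play_rows", "body": {"plan": [[[0, 0, -0.04], [0, 0, -0.2], 1], [[0, 0, -0.02], [0, 0, -0.3], 1], [[0, 0, 0], [0, 0, -0.4], 1], [[0, 0, 0], [0, 0, -0.4], 1], [[0, 0, 0], [0, 0, 0], 1]]}}

```text
clock: 19.18
position: [0.5768, 0.0919, 0.1349]
tool_rot: [3.141, -0.001, 0.533]
force: [4.1, 1.0, -3.0]
grip_width: 0.0132
finger_force: 60.9
```

```bash
python3 mz.py
```

```text
19.175 [0.57680125 0.09192571 0.13485701] [ 3.14146833e+00 -6.82716187e-04  5.33165993e-01] [-0.83  0.81  0.89  1.83 -0.8   0.91 -0.59] 0.013176560050562603 [ 4.1  1.  -3. ]
[ 0.029 -1.122  0.022]
32 15.35091277586857
```

Request:
{"method": "play_rows", "body": {"plan": [[[0, 0, -0.1], [0, 0, 0], 1], [[0, 0, -0.15], [0, 0, 0], 1], [[0, 0, -0.2], [0, 0, 0], 1], [[0, 0, -0.3], [0, 0, 0], 1], [[0, 0, -0.4], [0, 0, 0], 1], [[0, 0, -0.7], [0, 0, 0], 1], [[0, 0, -1], [0, 0, 0], 1], [[0, 0, -1], [0, 0, 0], 1], [[0, 0, -0.5], [0, 0, 0], 1], [[0, 0, 0], [0, 0, 0], 1]]}}

```text
clock: 20.48
position: [0.5767, 0.092, 0.2442]
tool_rot: [3.142, -0.001, 0.533]
force: [0.7, 0.6, -1.7]
grip_width: 0.013
finger_force: 61.2
```

```bash
python3 mz.py; python3 - <<'E'
from look import *
np.set_printoptions(precision=4,suppress=True)
print("to stand",tool(.598-p[0],-.3765-p[1]))
f=grab_frame("scene");w=cloud(f)
k=(abs(w[...,0]-p[0])<.05)&(abs(w[...,1]-p[1])<.05)
zo=p[2]-.0583;hsv=cv2.cvtColor(f["pixels"],cv2.COLOR_RGB2HSV)
fl=k&(w[...,2]>zo+.0125)&(w[...,2]<zo+.0205)&(hsv[...,1]<60); q=w[fl]
print("flange",fl.sum(),q.min(0),q.max(0),(q.min(0)+q.max(0))/2)
big=cv2.resize(f["pixels"][150:240,230:320],(600,600),interpolation=cv2.INTER_CUBIC)
cv2.imwrite("pics/out.png",big[...,::-1])
E
```

```text
20.475 [0.57668187 0.09199228 0.24422532] [ 3.14156802e+00 -1.14064038e-03  5.33415915e-01] [-0.9   0.69  1.03  1.75 -0.66  1.1  -0.69] 0.013049759190705614 [ 0.7  0.6 -1.7]
[-0.045 -0.007 -0.042]
32 15.866505646737137
20.525 [0.57636919 0.09205514 0.24342185] [-3.14128751e+00 -1.16440564e-04  5.33445576e-01] [-0.9   0.69  1.03  1.75 -0.66  1.1  -0.69] 0.013017627167441512 [ 0.3 -0.2 -1.6]
to stand (np.float64(-8.785454454736442), np.float64(16.57813862444165))
flange 51 [0.5589 0.0802 0.1987] [0.594  0.1134 0.2053] [0.5765 0.0968 0.202 ]
```

View pics/out.png

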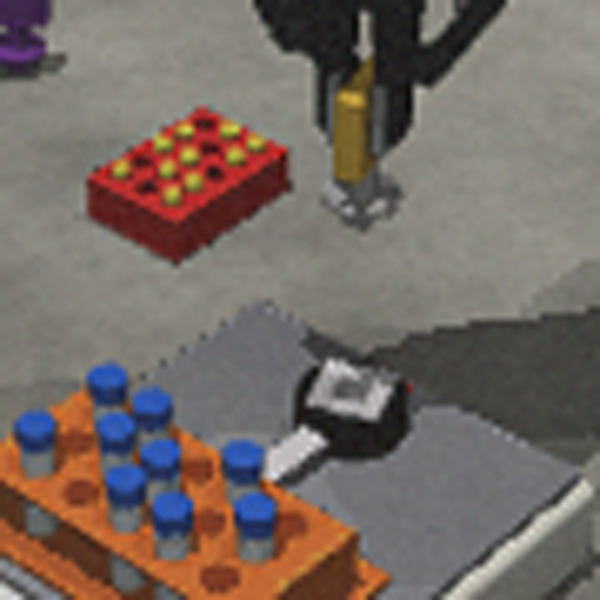

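The lock stays turned with its finger on the rack foot (280,450), and the key is still held straight. I go back to the stand.

Request:
{"method": "play_rows", "body": {"plan": [[[-0.53, 1, 0], [0, 0, 0], 1], [[-0.53, 1, 0], [0, 0, 0], 1], [[-0.53, 1, 0], [0, 0, 0], 1], [[-0.53, 1, 0], [0, 0, 0], 1], [[-0.53, 1, 0], [0, 0, 0], 1], [[-0.53, 1, 0], [0, 0, 0], 1], [[-0.53, 1, 0], [0, 0, 0], 1], [[-0.53, 1, 0], [0, 0, 0], 1], [[-0.53, 1, 0], [0, 0, 0], 1], [[-0.53, 1, 0], [0, 0, 0], 1], [[-0.53, 1, 0], [0, 0, 0], 1], [[-0.53, 1, 0], [0, 0, 0], 1], [[-0.53, 1, 0], [0, 0, 0], 1], [[-0.53, 1, 0], [0, 0, 0], 1], [[-0.53, 1, 0], [0, 0, 0], 1], [[-0.5, 0.97, 0], [0, 0, 0], 1], [[-0.32, 0.6, 0], [0, 0, 0], 1], [[0, 0, 0], [0, 0, 0], 1]]}}

```text
clock: 22.82
position: [0.5977, -0.3773, 0.2428]
tool_rot: [-3.141, 0.001, 0.532]
force: [0.1, 0.4, -2.1]
grip_width: 0.013
finger_force: 61.1
```

Request:
{"method": "play_rows", "body": {"plan": [[[0, 0, 0.5], [0, 0, 0], 1], [[0, 0, 0.8], [0, 0, 0], 1], [[0, 0, 1], [0, 0, 0], 1], [[0, 0, 1], [0, 0, 0], 1], [[0, 0, 0.8], [0, 0, 0], 1], [[0, 0, 0.5], [0, 0, 0], 1], [[0, 0, 0.4], [0, 0, 0], 1], [[0, 0, 0.3], [0, 0, 0], 1], [[0, 0, 0.2], [0, 0, 0], 1], [[0, 0, 0], [0, 0, 0], 1]]}}

```text
clock: 24.08
position: [0.5983, -0.3763, 0.106]
tool_rot: [-3.142, 0.0, 0.533]
force: [-0.0, -0.9, -1.2]
grip_width: 0.0133
finger_force: 61.1
```

```bash
python3 - <<'E'
from look import *
np.set_printoptions(precision=4,suppress=True)
print("corr",tool(.5977-p[0],-.3765-p[1]))
f=grab_frame("scene")
cc=f["R"]@np.array([p[0],p[1],.04])+f["t"];uv=f["camera_matrix"]@cc;u,v=(uv[:2]/uv[2]).astype(int);print(u,v)
S=16;u0,v0=u-18,v-20
big=cv2.resize(f["pixels"][v0:v0+36,u0:u0+36],(576,576),interpolation=cv2.INTER_CUBIC)
def prj(X): a=(np.asarray(X)@f["R"].T+f["t"])@f["camera_matrix"].T; a=a[:,:2]/a[:,2:]; return np.int32(((a-[u0,v0])+.5)*S-.5)
t=np.linspace(0,2*np.pi,60);b=(.0008,.0019);zo=p[2]-.0583
cv2.polylines(big,[prj(np.c_[.5977+b[0]+.013*np.cos(t),-.3765+b[1]+.013*np.sin(t),0*t+.03])],True,(0,255,0),1)
cv2.polylines(big,[prj(np.c_[p[0]+b[0]+.018*np.cos(t),p[1]+b[1]+.018*np.sin(t),0*t+zo+.013])],True,(255,0,0),1)
cv2.imwrite("pics/st.png",big[...,::-1])
E
```

```text
24.075 [ 0.59826379 -0.37633254  0.10601805] [-3.14155661e+00  1.07918690e-06  5.33173022e-01] [ 0.05  0.97  0.79  1.49 -0.76  1.01  0.  ] 0.013275228919170767 [-0.  -0.9 -1.2]
corr (np.float64(-0.02282598891624541), np.float64(-0.005693783846756011))
209 158
```

View pics/st.png

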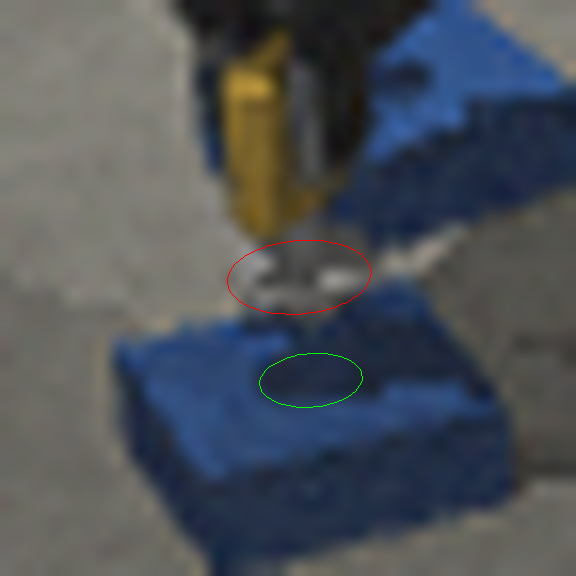

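The overlay shows the key's flange (300,277) above the hole (310,380), and both match. I lower slowly.

Request:
{"method": "play_rows", "body": {"plan": [[[0, 0, 0.3], [0, 0, 0], 1], [[0, 0, 0.3], [0, 0, 0], 1], [[0, 0, 0.2], [0, 0, 0], 1], [[0, 0, 0.15], [0, 0, 0], 1], [[0, 0, 0], [0, 0, 0], 1]]}}

```text
clock: 24.75
position: [0.5982, -0.3763, 0.082]
tool_rot: [-3.141, 0.0, 0.533]
force: [0.2, 0.3, -2.1]
grip_width: 0.0134
finger_force: 61.1
```

Request:
{"method": "play_rows", "body": {"plan": [[[0, 0, 0.1], [0, 0, 0], 1], [[0, 0, 0.1], [0, 0, 0], 1], [[0, 0, 0.06], [0, 0, 0], 1], [[0, 0, 0.02], [0, 0, 0], 1], [[0, 0, 0], [0, 0, 0], 1]]}}

```text
clock: 25.38
position: [0.5983, -0.3763, 0.0753]
tool_rot: [3.142, 0.0, 0.533]
force: [-0.1, -0.8, -1.2]
grip_width: 0.0133
finger_force: 61.3
```

Request:
{"method": "play_rows", "body": {"plan": [[[0, 0, 0.03], [0, 0, 0], 1], [[0, 0, 0.03], [0, 0, 0], 1], [[0, 0, 0], [0, 0, 0], 1]]}}

```text
clock: 25.75
position: [0.5984, -0.3764, 0.0751]
tool_rot: [3.141, -0.001, 0.533]
force: [-5.3, 5.9, 18.8]
grip_width: 0.0132
finger_force: 64.0
```

The key is seated (19 N at the expected height). I ease off, open and retreat.

Request:
{"method": "play_rows", "body": {"plan": [[[0, 0, -0.04], [0, 0, 0], 1], [[0, 0, 0], [0, 0, 0], 0.6], [[0, 0, 0], [0, 0, 0], 0.3], [[0, 0, 0], [0, 0, 0], 0], [[0, 0, 0], [0, 0, 0], 0], [[0, 0, -0.3], [0, 0, 0], 0], [[0, 0, -0.6], [0, 0, 0], 0], [[0, 0, -1], [0, 0, 0], 0], [[0, 0, -1], [0, 0, 0], 0], [[0, 0, -1], [0, 0, 0], 0], [[0, 0, -1], [0, 0, 0], 0], [[0, 0, -0.8], [0, 0, 0], 0], [[-0.5, 0, -0.5], [0, 0, 0], 0], [[-1, 0, 0], [0, 0, 0], 0], [[-1, 0, 0], [0, 0, 0], 0], [[-1, 0, 0], [0, 0, 0], 0], [[-1, 0, 0], [0, 0, 0], 0], [[-1, 0, 0], [0, 0, 0], 0], [[-0.5, 0, 0], [0, 0, 0], 0], [[0, 0, 0], [0, 0, 0], 0]]}}

```text
clock: 28.25
position: [0.4685, -0.4529, 0.23]
tool_rot: [-3.142, -0.0, 0.532]
force: [0.7, -0.1, 0.3]
grip_width: 0.0425
finger_force: 0.0
```

```bash
python3 mz.py; python3 - <<'E'
from look import *
np.set_printoptions(precision=4,suppress=True)
for c in ("scene","top"):
    f=grab_frame(c);w=cloud(f);hsv=cv2.cvtColor(f["pixels"],cv2.COLOR_RGB2HSV)
    ye=(abs(w[...,0]-.598)<.05)&(abs(w[...,1]+.3765)<.05)&(hsv[...,0]>18)&(hsv[...,0]<35)&(hsv[...,1]>120)&(w[...,2]>.04)
    q=w[ye];print(c,ye.sum(),q.min(0) if len(q) else 0,q.max(0) if len(q) else 0, np.percentile(q[:,2],[50,90]) if len(q) else 0)
    if c=="scene": a=f["pixels"]
m=np.hstack([cv2.resize(a[135:185,185:235],(400,400),interpolation=cv2.INTER_CUBIC),cv2.resize(a[185:235,245:295],(400,400),interpolation=cv2.INTER_CUBIC)])
cv2.imwrite("pics/end.png",m[...,::-1])
E
```

```text
28.25 [ 0.46848701 -0.45294169  0.23000968] [-3.14157400e+00 -1.24772971e-04  5.31975190e-01] [ 0.16  0.76  0.89  1.57 -0.63  1.12  0.16] 0.042545467293314126 [ 0.7 -0.1  0.3]
[-0.002  0.033 -0.004]
30 15.316473259526779
28.3 [ 0.46936434 -0.45235141  0.2298267 ] [-3.14137807e+00 -3.72824408e-04  5.33250060e-01] [ 0.16  0.76  0.89  1.57 -0.63  1.12  0.16] 0.04304703455585277 [-0.2  0.9 -0.1]
scene 83 [ 0.5775 -0.381   0.0555] [ 0.6179 -0.3555  0.099 ] [0.0773 0.0945]
top 84 [ 0.5768 -0.387   0.051 ] [ 0.6119 -0.3627  0.1001] [0.0894 0.0959]
```

View pics/end.png

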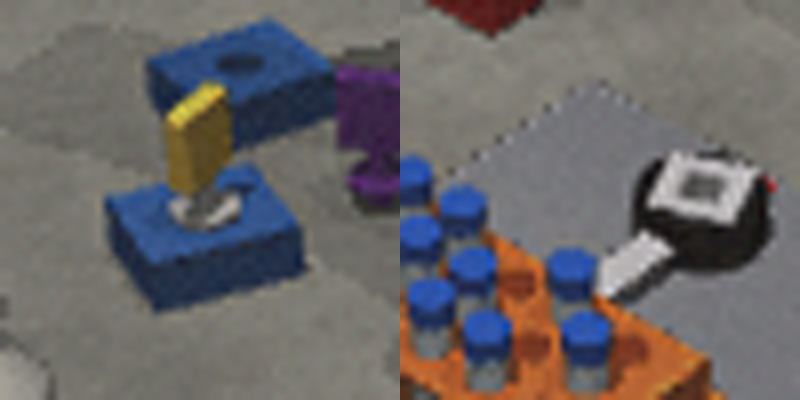

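The picture shows the key upright and down in its stand (200,150) and the lock's finger pointing at the rack (635,265). I hand in.

```bash
python3 -c "
from workcell import bot
print(bot.job_done())"
```

```text
the job is handed in; nothing more can be done
None
```

The lock is turned clockwise to its stop with its clamp finger over the rack's foot, the key is back upright and fully down in the left-most blue stand, and the job was handed in at about 28 s.

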